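# Lay out the rock fragments by size

## Robot

A 6-joint arm with a two-finger parallel gripper is mounted at the origin on a cart in front of the work surface, level with it; the furniture and walls round the work are solid. World frame = base frame: x ahead of the robot, y to its left, z up, the work surface at z = 0. Lengths are in mm, angles in rad, forces in N, time in s.
With the tool pointing down it reaches from about 350 to 975 mm from the base axis. Payload 7.1 kg.
Tool frame: the origin (TCP) lies midway between the tips of the shut fingers; the grasp point (between the pads) lies 19 mm behind it; z points along the fingers, y is the line along which they close (so a half turn about z gives the same grasp; the last joint's range is limited). The gripper opens to 88 mm and grips with 3 to 60 N. Pads are 20 mm wide; open, the fingers measure 115 mm over their backs; the gripper's body (75 mm by 178 mm) begins 61 mm behind the grasp point.
Start: joints at [1.098, 0.423, 1.63, -0, 1.089, -0.019], TCP at [273.957, 561.74, 222.675] pointing down, gripper open.
Joint ranges: [-3, 3], [-0.9, 2.11], [0.09, 2.58], [-1.31, 4.45], [0.11, 2.69], [-2.54, 2.54]. Speed limits (rad/s): [2.39, 2.39, 3.01, 3.14, 3.14, 3.14].

## Interface

Orientations are given as a rotation vector (axis times angle).
In Python, from workcell import ctrl gives the robot as it stands. The module is installed in compiled form; this text tells all that it offers.
- The arm moves only by the tool servo_tool, never from a script. Its argument "increments" is a list of rows, each a list of 7 numbers: the shift along the world's x, y, z in cm, then the turn, a rotation vector about the world's x, y, z in degrees, then the opening, from -1 (shut) to 1 (fully open). A call has 1 to 20 rows; each row is the pose to reach, as a shift and turn from the pose commanded when the call began; what a row does not reach only later rows make up. A row lasts 1/12 s, in which the tool goes at most 41.7 mm and 7.16 degrees, less where a joint would pass 70% of its speed; a pose out of reach is approached as far as the arm can. A call with a gripper value outside its range is refused whole. The fingers move at their own pace and stop on an object; the grip force is fixed at half the most. Time passes only in rows, so rows that repeat a pose let the fingers close. It gives the time, the measured TCP pose, the force, the opening and the grip force at its end, in the units of the state.
- ctrl.get_obs(): the state, without advancing time (a new reading comes with each control period).
- ctrl.get_image(name): name is "scene" or "top"; returns a dict with "image" (384x512x3 uint8, red, green, blue), "fx", "fy", "cx", "cy" (pixels), "extrinsics" (4x4, takes a point from camera to world coordinates). Camera axes: x right, y up, looking along -z (the intrinsics and any distortion apply to the point x, -y, -z); pixel columns grow to the right and rows downward; lengths in mm; the calibration is good to about 2 mm. A picture is of the moment at which its call begins. There is no depth.
- ctrl.close_job(): hands the job in; it is judged then, once.
The state is a dict: "t": time; "qpos": joint angles; "qvel": joint speeds; "joint_torque": joint torques, N m; "ee_pos": TCP position; "orientation": TCP orientation; "ft_force": force on the tool from outside, world axes, zero at the start; "moment": the same for the moment, N m; "width": finger opening in mm; "grasp_force": force on a finger pad.
Only numpy, scipy, OpenCV 4.12 (cv2) and the standard library are available. Lean on these libraries where they do the work, as an engineer would, in place of code of your own. Each camera call takes 0.05 s, during which the arm holds its last target. There are 200 camera calls.

## Task

Lay the four loose rock fragments on the four dark pads of the low plywood riser in order of size, one to a pad, flat and centred on it: the largest on the pad at the end where the vertebra lies, down to the smallest at the end where the white card tray lies. Leave the vertebra and the card tray where they are.

Things in the scene. Friction and masses are not known exactly. Their poses are not given: they have to be found in the camera images.
- rock_1_mid (a point): Centre, half-way up (15 mm above its underside), of the largest loose rock fragment, a rough grey-brown stone 66 mm long (its y axis), 44 mm wide (its x axis), 30 mm high (z up). It starts flat on the bare grey table top left of the gap between the two tables; easily gripped across its width.
- rock_2_mid (a point): Centre, half-way up (11 mm above its underside), of the second largest loose rock fragment, a rough grey-brown stone 50 mm long (its y axis), 34 mm wide (its x axis), 22 mm high (z up). It starts flat on the bare grey table top left of the gap between the two tables; easily gripped across its width.
- rock_3_mid (a point): Centre, half-way up (8 mm above its underside), of the third largest loose rock fragment, a rough grey-brown stone 36 mm long (its y axis), 24 mm wide (its x axis), 16 mm high (z up). It starts flat on the bare grey table top left of the gap between the two tables; easily gripped across its width.
- rock_4_mid (a point): Centre, half-way up (5.5 mm above its underside), of the smallest loose rock fragment, a rough grey-brown stone 26 mm long (its y axis), 18 mm wide (its x axis), 11 mm high (z up). It starts flat on the bare grey table top left of the gap between the two tables; easily gripped across its width.
- pad_a: One of four equal dark rubber pads in a straight row on the fixed plywood riser (a low stand 190 x 290 mm on four legs, its top 70 mm above the table), leftmost, its local +y end. 80 mm (x, across the row) x 58 mm (y, along the row) x 3 mm, 72 mm from centre to centre; origin at the centre of its underside, its top is 3 mm above that and 73 mm above the table top. Its y axis points along the row, to the left.
- pad_b: One of four equal dark rubber pads in a straight row on the fixed plywood riser (a low stand 190 x 290 mm on four legs, its top 70 mm above the table), second from the left. 80 mm (x, across the row) x 58 mm (y, along the row) x 3 mm, 72 mm from centre to centre; origin at the centre of its underside, its top is 3 mm above that and 73 mm above the table top. Its y axis points along the row, to the left.
- pad_c: One of four equal dark rubber pads in a straight row on the fixed plywood riser (a low stand 190 x 290 mm on four legs, its top 70 mm above the table), third from the left. 80 mm (x, across the row) x 58 mm (y, along the row) x 3 mm, 72 mm from centre to centre; origin at the centre of its underside, its top is 3 mm above that and 73 mm above the table top. Its y axis points along the row, to the left.
- pad_d: One of four equal dark rubber pads in a straight row on the fixed plywood riser (a low stand 190 x 290 mm on four legs, its top 70 mm above the table), rightmost. 80 mm (x, across the row) x 58 mm (y, along the row) x 3 mm, 72 mm from centre to centre; origin at the centre of its underside, its top is 3 mm above that and 73 mm above the table top. Its y axis points along the row, to the left.
- vertebra: Brown tail vertebra (a fossil spool with a stub and two side processes), 70 x 75 x 38 mm, loose; it lies on the riser straight behind one of the two end pads, about 95 mm beyond that pad's centre, at either end. It marks the end where the largest rock goes. Origin under its middle.
- card_tray: Empty white open card tray, 68 x 68 x 26 mm, loose; it lies likewise on the riser behind the other end pad, where the smallest rock goes. Origin at the centre of its underside.
Not all that is in view belongs to the job. What is shaped like the vertebra but purple is not meant.

How it is judged (in metres and radians):
At the end, for the whole second after the job is handed in: Counted from the pad at the vertebra's end, the pads carry the largest, second, third and smallest rock; each lies flat (tilted less than 0.35 rad) on its pad, its centre within 14 mm of the pad's centre in plan and no more than 5 mm above its resting height, at rest (((horizontal distance between vertebra and pad_a below 0.15 m and horizontal distance between rock_1_mid and pad_a below 0.014 m and z of rock_1_mid in the frame of pad_a below 0.023 m and angle between each of rock_1_mid, rock_2_mid, rock_3_mid, rock_4_mid's own z axis and vertical below 0.35 rad and linear speed of each of rock_1, rock_2, rock_3, rock_4 below 0.02 m/s and horizontal distance between rock_2_mid and pad_b below 0.014 m and z of rock_2_mid in the frame of pad_b below 0.019 m and horizontal distance between rock_3_mid and pad_c below 0.014 m and z of rock_3_mid in the frame of pad_c below 0.016 m and horizontal distance between rock_4_mid and pad_d below 0.014 m and z of rock_4_mid in the frame of pad_d below 0.0135 m) or (horizontal distance between vertebra and pad_d below 0.15 m and horizontal distance between rock_1_mid and pad_d below 0.014 m and z of rock_1_mid in the frame of pad_d below 0.023 m and angle between each of rock_1_mid, rock_2_mid, rock_3_mid, rock_4_mid's own z axis and vertical below 0.35 rad and linear speed of each of rock_1, rock_2, rock_3, rock_4 below 0.02 m/s and horizontal distance between rock_2_mid and pad_c below 0.014 m and z of rock_2_mid in the frame of pad_c below 0.019 m and horizontal distance between rock_3_mid and pad_b below 0.014 m and z of rock_3_mid in the frame of pad_b below 0.016 m and horizontal distance between rock_4_mid and pad_a below 0.014 m and z of rock_4_mid in the frame of pad_a below 0.0135 m))); the robot touches nothing.
It fails at once if the vertebra is shifted by more than 20 mm (distance of vertebra from where it was at the start of the episode above 0.02 m).
It fails at once if the card tray is shifted by more than 20 mm (distance of card_tray from where it was at the start of the episode above 0.02 m).
It also fails if it takes over 122 s, if anything falls off the work surface, if the arm or the gripper's body presses on something with over 40 N, if the wrist force passes 120 N, or if a joint passes its speed limit or range.

## Working session

There is one attempt and no reset: what is moved stays moved. The work goes in short steps, Python scripts to look and compute and a tool call to move; the robot and the scene stay as the last step left them, time stands still between calls to the robot, and variables do not carry over. Pictures are saved under pics/ and viewed, at most 14 in all, crops included, and the job is handed in when it is done.

Besides the shell and the picture viewer there is one more tool, called after ">>>" in YAML: its name, and indented under it one key for each argument. servo_tool: Moves the arm, as the interface text tells. Its arguments: {"type":"object","properties":{"increments":{"type":"array","items":{"type":"array","items":{"type":"number"}}}},"required":["increments"]}

```bash
mkdir -p pics; cat > h.py <<'E'
import numpy as np, cv2
from workcell import ctrl
def grab(n,save=None):
    d=ctrl.get_image(n)
    if save: cv2.imwrite('pics/'+save,cv2.cvtColor(d['image'],cv2.COLOR_RGB2BGR))
    return d
def ray(d,u,v,z):
    E=np.array(d['extrinsics']); r=E[:3,:3]@np.array([(u-d['cx'])/d['fx'],-(v-d['cy'])/d['fy'],-1.])
    o=E[:3,3]; return o+r*(z-o[2])/r[2]
E
python3 - <<'E'
from h import *
for n in('top','scene'):
    d=grab(n,n+'0.png'); print(n,d['fx'],d['cx'],d['cy'],np.round(d['extrinsics'],3).tolist(),[k for k in d])
print(ctrl.get_obs())
E
```

```text
top 374.46416116090137 258.9512896693222 194.5494991034409 [[-0.018, 0.992, -0.123, 472.195], [-1.0, -0.019, -0.005, -97.821], [-0.007, 0.123, 0.992, 1030.045], [0.0, 0.0, 0.0, 1.0]] ['image', 'fx', 'fy', 'cx', 'cy', 'extrinsics']
scene 385.8587479734324 254.7027068605678 191.23564903939234 [[-0.901, 0.338, -0.274, 306.997], [-0.435, -0.699, 0.568, 509.611], [0.001, 0.631, 0.776, 866.325], [0.0, 0.0, 0.0, 1.0]] ['image', 'fx', 'fy', 'cx', 'cy', 'extrinsics']
{'t': 0.1, 'qpos': array([ 1.09801253e+00,  4.23798056e-01,  1.63062293e+00,  3.77065150e-06,
        1.08860685e+00, -1.90411256e-02]), 'qvel': array([-0.00017112, -0.00162878, -0.0045784 ,  0.00121292, -0.0007892 ,
       -0.00090683]), 'joint_torque': array([-1.79251952e-04, -5.45623362e+01, -2.74322981e+01,  6.46311510e-02,
        1.88935047e-02, -2.97158181e-05]), 'ee_pos': array([273.72127896, 561.29782099, 221.95475899]), 'orientation': array([-7.06562061e-01, -3.06074406e+00,  2.18503449e-03]), 'ft_force': array([0.95890392, 0.44025036, 0.41877244]), 'moment': array([-0.03407697,  0.02039625,  0.01614984]), 'grasp_force': 0.0, 'width': 87.47830018305565}
```

View pics/top0.png

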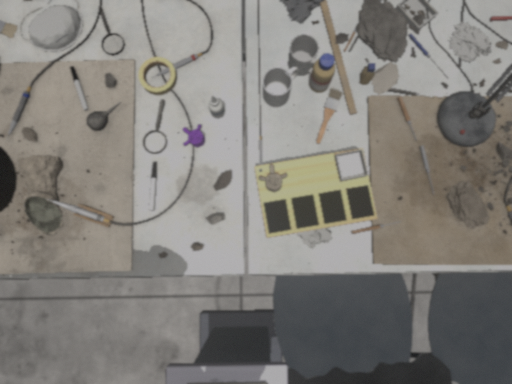

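View pics/scene0.png

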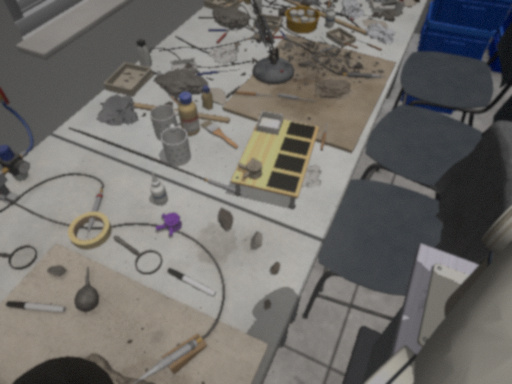

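The top view shows the brown vertebra at (275,180), behind the left end pad, and the tray at (350,165), so the largest rock goes on pad_a. The purple look-alike at (195,136) is not the one meant. Rock candidates on the bare table are (223,179), (215,218), (197,246) and (163,255). I'll confirm them in a crop and measure.

```bash
python3 - <<'E'
from h import *
d=grab('top'); im=d['image']
c=cv2.cvtColor(im,cv2.COLOR_RGB2BGR)[140:275,140:385]
c=cv2.convertScaleAbs(c,alpha=1.3)
cv2.imwrite('pics/crop1.png',cv2.resize(c,None,fx=3.2,fy=3.2,interpolation=cv2.INTER_CUBIC))
hsv=cv2.cvtColor(im,cv2.COLOR_RGB2HSV).astype(int); g=cv2.cvtColor(im,cv2.COLOR_RGB2GRAY)
bg=cv2.medianBlur(g,61)
def comps(mask,lo,hi,box,z,name):
    n,l,s,ce=cv2.connectedComponentsWithStats(mask.astype(np.uint8))
    for i in range(1,n):
        x,y=ce[i]
        if lo<s[i,4]<hi and box[0]<x<box[2] and box[1]<y<box[3]:
            ys,xs=np.where(l==i)
            P=np.array([ray(d,u,v,z)[:2] for u,v in zip(xs,ys)])
            (cx,cy),(w,h),a=cv2.minAreaRect(P.astype(np.float32))
            ev,V=np.linalg.eigh(np.cov(P.T)); L=V[:,1]
            print(name,np.round([x,y]),s[i,4],'mean',np.round(P.mean(0),1),'rect',np.round([cx,cy,w,h,a],1),'long axis deg',round(np.degrees(np.arctan2(L[1],L[0])),1),'4std',np.round(4*np.sqrt(ev),1))
m=(bg.astype(int)-g>35)
comps(m,12,900,(140,165,240,265),10,'rock')
comps(g<60,200,1200,(255,180,385,240),73,'pad')
E
```

```text
rock [154. 170.] 98 mean [674.  196.9] rect [674.8 196.6  16.6  47.8  83.9] long axis deg 176.9 4std [18.9 54.1]
rock [223. 180.] 238 mean [641.2   5.8] rect [640.6   4.9  34.6  67.5  52.9] long axis deg 139.3 4std [34.9 68.2]
rock [215. 217.] 168 mean [538.3  27.7] rect [538.9  27.5  28.4  50.3  22.2] long axis deg 104.7 4std [30.3 53.4]
rock [197. 246.] 90 mean [462.2  77.8] rect [462.   77.4  32.5  21.4  89. ] long axis deg 94.5 4std [24.3 34.8]
rock [166. 253.] 101 mean [445.6 161.7] rect [446.1 155.5  48.8  24.   89. ] long axis deg 91.1 4std [26.5 46.7]
```

View pics/crop1.png

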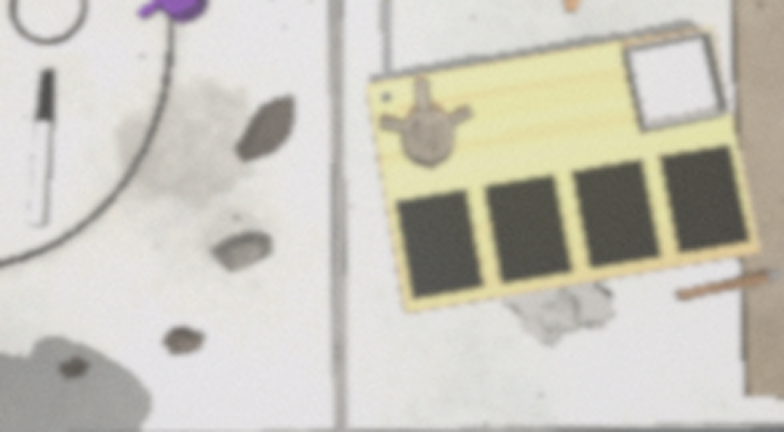

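The crop confirms four rocks by size order: (223,179), (215,218), (197,246), and the smallest (163,255) inside a grey stain. I still need better outlines for the pads, rock 2 and rock 4.

```bash
python3 - <<'E'
from h import *
d=grab('top'); im=d['image']; g=cv2.cvtColor(im,cv2.COLOR_RGB2GRAY)
up=cv2.resize(g,None,fx=4,fy=4,interpolation=cv2.INTER_CUBIC)
def seg(name,u,v,r,th,z):
    x0,y0=int(u-r),int(v-r); w=up[4*y0:4*int(v+r),4*x0:4*int(u+r)]
    n,l,s,ce=cv2.connectedComponentsWithStats((w<th).astype(np.uint8))
    i=1+np.argmax(s[1:,4]); ys,xs=np.where(l==i)
    P=np.array([ray(d,x0+(a+.5)/4-.5,y0+(b+.5)/4-.5,z)[:2] for a,b in zip(xs,ys)])
    (cx,cy),(wd,h),a=cv2.minAreaRect(P.astype(np.float32)); ev,V=np.linalg.eigh(np.cov(P.T)); L=V[:,1]
    print(name,'mean',np.round(P.mean(0),1),'rect',np.round([cx,cy,wd,h,a],1),'long',round(np.degrees(np.arctan2(L[1],L[0]))%180,1),w.min(),w.max())
for nm,u,v in(('a',277.8,216.3),('b',305.3,211.6),('c',332.5,206.6),('d',360.6,201.9)): seg(nm,u,v,20,115,73)
for th in (150,175): 
    seg('r1',223.5,179.5,14,th,12); seg('r2',216,217.5,12,th,10); seg('r3',197,246,9,th,7)
for th in(85,100,115): seg('r4',163,254.7,6,th,5)
E
```

```text
a mean [ 535.3 -137.8] rect [ 535.5 -137.8   79.2   57.     9.1] long 9.0 60 177
b mean [ 545.9 -208.7] rect [ 546.2 -208.8   79.2   57.3    8.6] long 9.2 58 173
c mean [ 556.7 -279.8] rect [ 557.  -279.6   79.5   57.2    8.7] long 8.7 58 173
d mean [ 567.3 -350.7] rect [ 567.7 -350.5   79.9   58.     9. ] long 9.1 56 171
r1 mean [640.4   6.6] rect [640.4   5.5  39.   73.6  49.1] long 138.0 83 178
r2 mean [538.9  28.1] rect [539.3  28.2  31.8  55.2  22.2] long 103.2 93 177
r3 mean [462.3  78.5] rect [462.3  78.2  36.6  25.5  89. ] long 92.8 79 178
r1 mean [644.1  14.4] rect [645.3  10.2  71.5  77.5  88.9] long 139.5 83 178
r2 mean [542.4  28.4] rect [540.9  27.2  65.6  64.8  88.9] long 133.7 93 177
r3 mean [462.7  78.7] rect [462.1  78.2  44.1  40.5  53.8] long 92.5 79 178
r4 mean [440.6 171.3] rect [440.4 171.1  12.2  18.6  23.4] long 102.9 70 163
r4 mean [440.8 171.4] rect [440.5 171.2  16.8  23.9  24. ] long 100.9 70 163
r4 mean [440.8 171.5] rect [440.4 171.   23.4  30.6  21.8] long 97.6 70 163
```

Pads are 57×79 mm at 71.7 mm pitch, and the rock sizes match what was given. Moving above rock 1 now: the closing line goes from 64° to 48°.

>>> servo_tool:
  increments:
    - [36.6,-55.6,-8,0,0,-16,1]
    - [36.6,-55.6,-8,0,0,-16,1]
    - [36.6,-55.6,-8,0,0,-16,1]
    - [36.6,-55.6,-8,0,0,-16,1]
    - [36.6,-55.6,-8,0,0,-16,1]
    - [36.6,-55.6,-8,0,0,-16,1]
    - [36.6,-55.6,-8,0,0,-16,1]
    - [36.6,-55.6,-8,0,0,-16,1]
    - [36.6,-55.6,-8,0,0,-16,1]
    - [36.6,-55.6,-8,0,0,-16,1]
    - [36.6,-55.6,-8,0,0,-16,1]
    - [36.6,-55.6,-8,0,0,-16,1]
    - [36.6,-55.6,-8,0,0,-16,1]
    - [36.6,-55.6,-8,0,0,-16,1]
    - [36.6,-55.6,-8,0,0,-16,1]
    - [36.6,-55.6,-8,0,0,-16,1]
    - [36.6,-55.6,-8,0,0,-16,1]
    - [36.6,-55.6,-8,0,0,-16,1]
    - [36.6,-55.6,-8,0,0,-16,1]
    - [36.6,-55.6,-8,0,0,-16,1]

```text
t: 1.87
ee_pos: [639.1, 6.9, 142.6]
orientation: [-1.124, -2.933, 0.0]
ft_force: [-0.1, 0.3, 0.3]
width: 87.7
grasp_force: 0.0
```

>>> servo_tool:
  increments:
    - [0.1,0,-4,0,0,0,1]
    - [0.1,0,-8,0,0,0,1]
    - [0.1,0,-11,0,0,0,1]
    - [0.1,0,-12.5,0,0,0,1]
    - [0.1,0,-13.5,0,0,0,1]
    - [0.1,0,-13.7,0,0,0,1]
    - [0.1,0,-13.7,0,0,0,-1]
    - [0.1,0,-13.7,0,0,0,-1]
    - [0.1,0,-13.7,0,0,0,-1]
    - [0.1,0,-13.7,0,0,0,-1]
    - [0.1,0,-13.7,0,0,0,-1]
    - [0.1,0,-13.7,0,0,0,-1]
    - [0.1,0,-13.7,0,0,0,-1]
    - [0.1,0,-13.7,0,0,0,-1]
    - [0.1,0,-13.7,0,0,0,-1]
    - [0.1,0,-13.7,0,0,0,-1]

```text
t: 3.2
ee_pos: [640.8, 5.5, 5.8]
orientation: [-1.126, -2.933, 0.0]
ft_force: [-1.2, -1.9, 4.8]
width: 35.5
grasp_force: 30.0
```

>>> servo_tool:
  increments:
    - [0,0,2,0,0,0,-1]
    - [0,0,6,0,0,0,-1]
    - [0,0,10,0,0,0,-1]
    - [0,0,13.5,0,0,0,-1]
    - [-2.5,-3.5,13.5,0,0,0,-1]
    - [-5,-7,13.5,0,0,0,-1]
    - [-7.5,-10.5,13.5,0,0,0,-1]
    - [-10,-13.5,13.5,0,0,0,-1]
    - [-10.5,-14.3,13.5,0,0,0,-1]
    - [-10.5,-14.3,13.5,0,0,0,-1]
    - [-10.5,-14.3,11,0,0,0,-1]
    - [-10.5,-14.3,9,0,0,0,-1]
    - [-10.5,-14.3,8.3,0,0,0,-1]
    - [-10.5,-14.3,8,0,0,0,-1]

```text
t: 4.37
ee_pos: [535.7, -136.2, 84.2]
orientation: [-1.124, -2.931, 0.0]
ft_force: [-0.5, -0.1, -1.4]
width: 36.1
grasp_force: 30.0
```

>>> servo_tool:
  increments:
    - [0,-0.1,-0.3,0,0,0,-1]
    - [0,-0.1,-0.5,0,0,0,-1]
    - [0,-0.1,-0.6,0,0,0,-1]
    - [0,-0.1,-0.6,0,0,0,-1]

```text
t: 4.7
ee_pos: [536.5, -138.2, 80.1]
orientation: [1.125, 2.932, 0.0]
ft_force: [-0.0, 0.2, -0.8]
width: 35.5
grasp_force: 30.0
```

>>> servo_tool:
  increments:
    - [0,0,-0.1,0,0,0,-1]
    - [0,0,-0.1,0,0,0,0.3]
    - [0,0,-0.1,0,0,0,0.3]
    - [0,0,-0.1,0,0,0,0.3]
    - [0,0,-0.1,0,0,0,0.3]
    - [0,0,2,0,0,0,0.3]
    - [0,0,5,0,0,0,0.3]
    - [0,0,6,0,0,-5,0.3]
    - [0.1,4,6,0,0,-10,0.3]
    - [0.2,8,6,0,0,-16,0.5]
    - [0.3,12,6,0,0,-23,0.5]
    - [0.3,15,6,0,0,-30,0.5]
    - [0.3,16.6,6,0,0,-30,0.5]
    - [0.3,16.6,4,0,0,-30,0.5]
    - [0.3,16.6,2,0,0,-30,0.5]
    - [0.3,16.6,2,0,0,-30,0.5]
    - [0.3,16.6,2,0,0,-30,0.5]

```text
t: 6.12
ee_pos: [538.2, 27.8, 99.2]
orientation: [-1.845, -2.54, 0.002]
ft_force: [0.1, 0.4, 0.7]
width: 66.0
grasp_force: 0.0
```

```bash
python3 - <<'E'
from h import *
d=grab('top'); im=d['image']
c=cv2.cvtColor(im,cv2.COLOR_RGB2BGR)[140:275,140:385]
cv2.imwrite('pics/crop2.png',cv2.resize(cv2.convertScaleAbs(c,alpha=1.3),None,fx=3.2,fy=3.2,interpolation=cv2.INTER_CUBIC))
E
```

```text
(no output)
```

View pics/crop2.png

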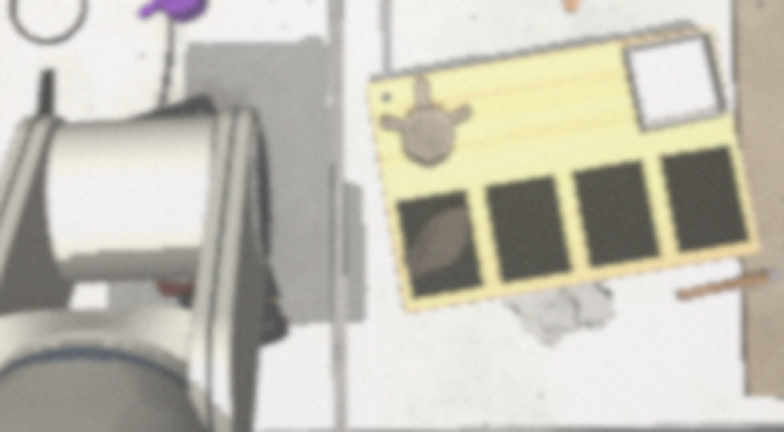

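Rock 1 lies centred on pad_a at crop pixel (440,243). Next, rock 2.

>>> servo_tool:
  increments:
    - [0.1,0,-3,0,0,0,0.5]
    - [0.1,0,-6,0,0,0,0.5]
    - [0.1,0,-8,0,0,0,0.5]
    - [0.1,0,-9,0,0,0,0.5]
    - [0.1,0,-9.3,0,0,0,0.5]
    - [0.1,0,-9.4,0,0,0,0.5]
    - [0.1,0,-9.4,0,0,0,-1]
    - [0.1,0,-9.4,0,0,0,-1]
    - [0.1,0,-9.4,0,0,0,-1]
    - [0.1,0,-9.4,0,0,0,-1]
    - [0.1,0,-9.4,0,0,0,-1]
    - [0.1,0,-9.4,0,0,0,-1]
    - [0.1,0,-9.4,0,0,0,-1]
    - [0.1,0,-9.4,0,0,0,-1]
    - [0.1,0,-9.4,0,0,0,-1]

```text
t: 7.42
ee_pos: [539.8, 27.7, 5.9]
orientation: [-1.846, -2.541, 0.0]
ft_force: [-2.4, 0.0, 4.8]
width: 24.0
grasp_force: 29.7
```

>>> servo_tool:
  increments:
    - [0,0,2,0,0,0,-1]
    - [0,0,6,0,0,0,-1]
    - [0,0,10,0,0,0,-1]
    - [0,0,13.5,0,0,0,-1]
    - [0.1,-4,13.5,0,0,0,-1]
    - [0.2,-8,13.5,0,0,0,-1]
    - [0.3,-12,13.5,0,0,0,-1]
    - [0.4,-16,13.5,0,0,0,-1]
    - [0.5,-20,13.5,0,0,0,-1]
    - [0.6,-23,13.5,0,0,0,-1]
    - [0.6,-23.7,13.5,0,0,0,-1]
    - [0.6,-23.7,11,0,0,0,-1]
    - [0.6,-23.7,9,0,0,0,-1]
    - [0.6,-23.7,8.3,0,0,0,-1]
    - [0.6,-23.7,8,0,0,0,-1]
    - [0.6,-23.7,8,0,0,0,-1]

```text
t: 8.75
ee_pos: [545.7, -208.5, 85.1]
orientation: [-1.845, -2.541, 0.001]
ft_force: [-0.7, -0.3, -0.2]
width: 23.6
grasp_force: 29.6
```

>>> servo_tool:
  increments:
    - [0,0,-0.3,0,0,0,-1]
    - [0,0,-0.6,0,0,0,-1]
    - [0,0,-0.7,0,0,0,-1]
    - [0,0,-0.7,0,0,0,-1]
    - [0,0,-0.7,0,0,0,0]
    - [0,0,-0.7,0,0,0,0]
    - [0,0,-0.7,0,0,0,0]
    - [0,0,-0.7,0,0,0,0]
    - [0,0,2,0,0,0,0]
    - [0,0,6,0,0,0,0]
    - [-1,4,6,0,0,-5,0]
    - [-2,8,6,0,0,-10,0.3]
    - [-3,12,6,0,0,-15,0.3]
    - [-4,16,6,0,0,-15,0.3]
    - [-5.5,20,6,0,0,-15,0.3]
    - [-7,24,6,0,0,-15,0.3]
    - [-8.3,27.5,6,0,0,-15,0.3]
    - [-8.3,28.7,4,0,0,-15,0.3]
    - [-8.3,28.7,2,0,0,-15,0.3]
    - [-8.3,28.7,2,0,0,-15,0.3]

```text
t: 10.42
ee_pos: [460.8, 78.5, 103.5]
orientation: [-2.158, -2.28, 0.005]
ft_force: [-0.1, -0.5, -0.2]
width: 57.0
grasp_force: 0.0
```

>>> servo_tool:
  increments:
    - [0.1,0,-3,0,0,0,0.3]
    - [0.1,0,-6,0,0,0,0.3]
    - [0.1,0,-8.5,0,0,0,0.3]
    - [0.1,0,-9.5,0,0,0,0.3]
    - [0.1,0,-10,0,0,0,0.3]
    - [0.1,0,-10,0,0,0,0.3]
    - [0.1,0,-10,0,0,0,-1]
    - [0.1,0,-10,0,0,0,-1]
    - [0.1,0,-10,0,0,0,-1]
    - [0.1,0,-10,0,0,0,-1]
    - [0.1,0,-10,0,0,0,-1]
    - [0.1,0,-10,0,0,0,-1]
    - [0.1,0,-10,0,0,0,-1]
    - [0.1,0,-10,0,0,0,-1]
    - [0.1,0,-10,0,0,0,-1]

```text
t: 11.67
ee_pos: [463.8, 77.8, 6.2]
orientation: [-2.163, -2.279, 0.0]
ft_force: [-2.5, -0.2, 9.8]
width: 19.5
grasp_force: 28.9
```

>>> servo_tool:
  increments:
    - [0,0,2,0,0,0,-1]
    - [0,0,6,0,0,0,-1]
    - [0,0,10,0,0,0,-1]
    - [0,0,13.5,0,0,0,-1]
    - [1,-4,13.5,0,0,0,-1]
    - [2,-8,13.5,0,0,0,-1]
    - [3,-12,13.5,0,0,0,-1]
    - [4,-16,13.5,0,0,0,-1]
    - [5,-19.5,13.5,0,0,0,-1]
    - [6,-23,13.5,0,0,0,-1]
    - [7,-27,13.5,0,0,0,-1]
    - [8,-31,13.5,0,0,0,-1]
    - [9.4,-34.5,13.5,0,0,0,-1]
    - [9.4,-35.7,13.5,0,0,0,-1]
    - [9.4,-35.7,11,0,0,0,-1]
    - [9.4,-35.7,9,0,0,0,-1]
    - [9.4,-35.7,8.3,0,0,0,-1]
    - [9.4,-35.7,8,0,0,0,-1]
    - [9.4,-35.7,8,0,0,0,-1]

```text
t: 13.25
ee_pos: [557.6, -278.6, 85.2]
orientation: [-2.161, -2.278, 0.001]
ft_force: [-0.2, -0.1, -0.6]
width: 0.6
grasp_force: 0.0
```

The gripper is empty, so rock 3 was lost on the way. Looking for it.

>>> servo_tool:
  increments:
    - [0,0,4,0,0,0,0]
    - [-3,4,7,0,0,0,0]
    - [-6,8,7,0,0,0,0.3]
    - [-9,12,7,0,0,0,0.3]
    - [-12,15,7,0,0,0,0.3]
    - [-15,15,7,0,0,0,0.3]
    - [-17,15,7,0,0,0,0.3]
    - [-17,15,7,0,0,0,0.3]

```text
t: 13.92
ee_pos: [381.5, -126.3, 155.9]
orientation: [-2.157, -2.278, 0.003]
ft_force: [0.3, 0.2, -0.6]
width: 50.2
grasp_force: 0.0
```

```bash
python3 - <<'E'
from h import *
d=grab('top'); im=d['image']
c=cv2.cvtColor(im,cv2.COLOR_RGB2BGR)[140:275,140:385]
cv2.imwrite('pics/crop3.png',cv2.resize(cv2.convertScaleAbs(c,alpha=1.3),None,fx=3.2,fy=3.2,interpolation=cv2.INTER_CUBIC))
E
```

```text
(no output)
```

View pics/crop3.png

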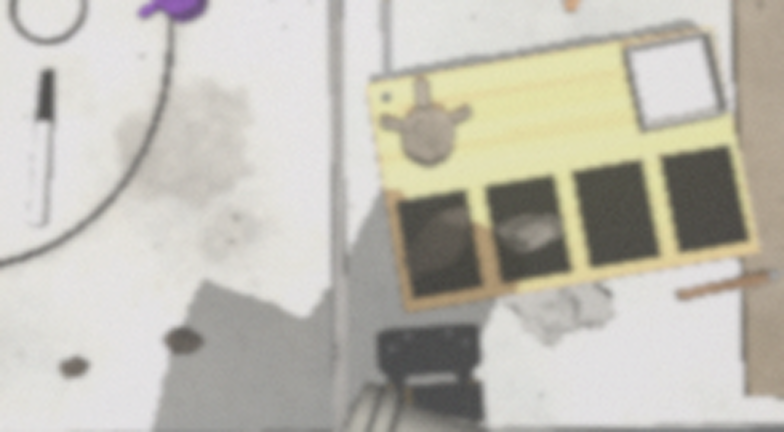

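Rock 3 never left its place, at crop pixel (184,340). Rock 2 is fine on pad_b at (530,231). The upward push on the fingers suggests the sides taper, so I'll remeasure and grip lower.

```bash
cat > m.py <<'E'
from h import *
def seg(d,name,u,v,r,th,z):
    g=cv2.cvtColor(d['image'],cv2.COLOR_RGB2GRAY); up=cv2.resize(g,None,fx=4,fy=4,interpolation=cv2.INTER_CUBIC)
    x0,y0=int(u-r),int(v-r); w=up[4*y0:4*int(v+r),4*x0:4*int(u+r)]
    n,l,s,ce=cv2.connectedComponentsWithStats((w<th).astype(np.uint8))
    i=1+np.argmax(s[1:,4]); ys,xs=np.where(l==i)
    P=np.array([ray(d,x0+(a+.5)/4-.5,y0+(b+.5)/4-.5,z)[:2] for a,b in zip(xs,ys)])
    (cx,cy),(wd,h),a=cv2.minAreaRect(P.astype(np.float32)); ev,V=np.linalg.eigh(np.cov(P.T)); L=V[:,1]
    print(name,th,'mean',np.round(P.mean(0),1),'rect',np.round([cx,cy,wd,h,a],1),'long',round(np.degrees(np.arctan2(L[1],L[0]))%180,1))
    return P
E
python3 - <<'E'
from m import *
d=grab('top')
for th in(100,115,130): seg(d,'r3',197,246,9,th,7)
for th in(115,150): seg(d,'r4',163,254.7,7,th,5)
o=ctrl.get_obs(); print(o['ee_pos'])
E
```

```text
r3 100 mean [461.7  76.9] rect [462.   76.5  29.3  20.8  89. ] long 88.9
r3 115 mean [461.3  76.3] rect [461.7  76.   26.9  30.3  26.8] long 89.7
r3 130 mean [460.9  71.2] rect [463.1  74.8  39.3  48.   90. ] long 162.1
r4 115 mean [441.3 171.1] rect [441.2 170.6  13.8  21.   20.8] long 101.5
r4 150 mean [441.3 171.3] rect [441.2 170.7  19.9  27.5  20. ] long 98.6
[ 388.18522667 -128.99545809  157.07652172]
```

>>> servo_tool:
  increments:
    - [2,4,0,0,0,0,0.2]
    - [4,8,0,0,0,0,0.2]
    - [5.5,12,0,0,0,0,0.2]
    - [7,16,-3,0,0,0,0.2]
    - [7.5,19.5,-6,0,0,0,0.2]
    - [7.5,20.7,-9,0,0,0,0.2]
    - [7.5,20.7,-12,0,0,0,0.2]
    - [7.5,20.7,-14,0,0,0,0.2]
    - [7.5,20.7,-15,0,0,0,0.2]
    - [7.5,20.7,-15.3,0,0,0,0.2]
    - [7.5,20.7,-15.3,0,0,0,0.2]
    - [7.5,20.7,-15.3,0,0,0,0.2]

```text
t: 15.02
ee_pos: [464.5, 77.6, 3.7]
orientation: [2.162, 2.277, 0.003]
ft_force: [0.4, -0.5, -0.5]
width: 52.7
grasp_force: 0.0
```

>>> servo_tool:
  increments:
    - [0,0,0,0,0,0,-1]
    - [0,0,0,0,0,0,-1]
    - [0,0,0,0,0,0,-1]
    - [0,0,0,0,0,0,-1]
    - [0,0,0,0,0,0,-1]
    - [0,0,0,0,0,0,-1]
    - [0,0,0,0,0,0,-1]
    - [0,0,0.5,0,0,0,-1]
    - [0,0,1,0,0,0,-1]
    - [0,0,2,0,0,0,-1]
    - [0,0,3,0,0,0,-1]
    - [0,0,4,0,0,0,-1]
    - [0,0,4,0,0,0,-1]

```text
t: 16.1
ee_pos: [464.3, 78.0, 44.9]
orientation: [2.161, 2.277, 0.004]
ft_force: [0.2, -0.1, -0.2]
width: 21.0
grasp_force: 29.2
```

>>> servo_tool:
  increments:
    - [0,0,3,0,0,0,-1]
    - [0,0,6,0,0,0,-1]
    - [0.5,-2,9.5,0,0,0,-1]
    - [1.3,-5,9.5,0,0,0,-1]
    - [2,-8,9.5,0,0,0,-1]
    - [3,-12,9.5,0,0,0,-1]
    - [4,-16,9.5,0,0,0,-1]
    - [5,-19.5,9.5,0,0,0,-1]
    - [6,-23,9.5,0,0,0,-1]
    - [7,-27,9.5,0,0,0,-1]
    - [8,-31,9.5,0,0,0,-1]
    - [9.4,-34.5,9.5,0,0,0,-1]
    - [9.4,-35.7,9.5,0,0,0,-1]
    - [9.4,-35.7,7,0,0,0,-1]
    - [9.4,-35.7,5,0,0,0,-1]
    - [9.4,-35.7,4.2,0,0,0,-1]
    - [9.4,-35.7,4,0,0,0,-1]
    - [9.4,-35.7,4,0,0,0,-1]

```text
t: 17.6
ee_pos: [556.6, -278.6, 82.4]
orientation: [-2.161, -2.279, 0.0]
ft_force: [-0.9, -0.1, -0.5]
width: 21.0
grasp_force: 29.2
```

>>> servo_tool:
  increments:
    - [0,0,-0.3,0,0,0,-1]
    - [0,0,-0.5,0,0,0,-1]
    - [0,0,-0.6,0,0,0,-1]
    - [0,0,-0.6,0,0,0,-1]
    - [0,0,-0.6,0,0,0,-0.1]
    - [0,0,-0.6,0,0,0,-0.1]
    - [0,0,-0.6,0,0,0,-0.1]
    - [0,0,2,0,0,0,-0.1]
    - [0,0,6,0,0,0,-0.1]
    - [-1,4,6,0,0,5,-0.1]
    - [-2,8,6,0,0,10,-0.1]
    - [-3,12,6,0,0,10,-0.1]
    - [-4,16,6,0,0,10,-0.1]
    - [-5,20,6,0,0,10,-0.1]
    - [-6,24,6,0,0,10,-0.1]
    - [-7,28,6,0,0,10,-0.1]
    - [-8,32,6,0,0,10,0]
    - [-9,36,6,0,0,10,0]
    - [-10.3,40,6,0,0,10,0]
    - [-11.5,43.5,6,0,0,10,0]

```text
t: 19.27
ee_pos: [441.3, 157.8, 143.0]
orientation: [1.955, 2.458, 0.001]
ft_force: [-0.3, 0.8, -0.3]
width: 43.7
grasp_force: 0.0
```

>>> servo_tool:
  increments:
    - [0,1.5,-3,0,0,0,0]
    - [0,1.5,-6,0,0,0,0]
    - [0,1.5,-9,0,0,0,0]
    - [0,1.5,-11.5,0,0,0,0]
    - [0,1.5,-13,0,0,0,0]
    - [0,1.5,-13.7,0,0,0,0]
    - [0,1.5,-14,0,0,0,0]
    - [0,1.5,-14,0,0,0,0]
    - [0,1.5,-14,0,0,0,0]

```text
t: 20.02
ee_pos: [442.6, 170.9, 3.4]
orientation: [1.955, 2.458, 0.002]
ft_force: [-0.2, 0.4, -0.5]
width: 43.7
grasp_force: 0.0
```

>>> servo_tool:
  increments:
    - [0,0,-0.1,0,0,0,0]
    - [0,0,-0.1,0,0,0,-1]
    - [0,0,-0.1,0,0,0,-1]
    - [0,0,-0.1,0,0,0,-1]
    - [0,0,-0.1,0,0,0,-1]
    - [0,0,-0.1,0,0,0,-1]
    - [0,0,-0.1,0,0,0,-1]
    - [0,0,-0.1,0,0,0,-1]
    - [0,0,0.5,0,0,0,-1]
    - [0,0,1,0,0,0,-1]
    - [0,0,2,0,0,0,-1]
    - [0,0,3,0,0,0,-1]
    - [0,0,4,0,0,0,-1]
    - [0,0,4,0,0,0,-1]

```text
t: 21.18
ee_pos: [443.2, 171.2, 44.9]
orientation: [1.955, 2.457, 0.005]
ft_force: [0.4, 0.5, -0.8]
width: 14.2
grasp_force: 30.0
```

>>> servo_tool:
  increments:
    - [0,0,3,0,0,0,-1]
    - [0,0,6,0,0,0,-1]
    - [0.5,-3,9.5,0,0,0,-1]
    - [1.3,-7,9.5,0,0,0,-1]
    - [2,-11,9.5,0,0,0,-1]
    - [3,-15,9.5,0,0,0,-1]
    - [4,-19,9.5,0,0,0,-1]
    - [5,-23,9.5,0,0,0,-1]
    - [6,-27,9.5,0,0,0,-1]
    - [7,-31,9.5,0,0,0,-1]
    - [8,-35,9.5,0,0,0,-1]
    - [9,-39,9.5,0,0,0,-1]
    - [10,-43,9.5,0,0,0,-1]
    - [11.5,-47,9.5,0,0,0,-1]
    - [12.6,-50.5,9.5,0,0,0,-1]
    - [12.6,-52.2,9.5,0,0,0,-1]
    - [12.6,-52.2,7,0,0,0,-1]
    - [12.6,-52.2,5,0,0,0,-1]
    - [12.6,-52.2,4.2,0,0,0,-1]
    - [12.6,-52.2,4,0,0,0,-1]

```text
t: 22.85
ee_pos: [566.3, -350.0, 80.6]
orientation: [-1.953, -2.455, 0.001]
ft_force: [-0.1, -0.1, -0.5]
width: 14.3
grasp_force: 30.0
```

Lower, release, rise and back off to the bare table at the front.

>>> servo_tool:
  increments:
    - [0,0,-0.3,0,0,0,-1]
    - [0,0,-0.5,0,0,0,-1]
    - [0,0,-0.6,0,0,0,-1]
    - [0,0,-0.6,0,0,0,-1]
    - [0,0,-0.6,0,0,0,-0.2]
    - [0,0,-0.6,0,0,0,-0.2]
    - [0,0,-0.6,0,0,0,-0.2]
    - [0,0,2,0,0,0,-0.2]
    - [0,0,6,0,0,0,-0.2]
    - [-2,4,7,0,0,0,-0.2]
    - [-4,8,7,0,0,0,-0.2]
    - [-6,12,7,0,0,0,-0.2]
    - [-8,16,7,0,0,0,-0.2]
    - [-10,20,7,0,0,0,-0.2]
    - [-12,24,7,0,0,0,-0.2]
    - [-14,28,7,0,0,0,-0.2]
    - [-16,32,7,0,0,0,-0.2]
    - [-16,36,7,0,0,0,-0.2]
    - [-16,40,7,0,0,0,-0.2]
    - [-16,44,7,0,0,0,-0.2]

```text
t: 24.52
ee_pos: [407.4, 71.8, 153.2]
orientation: [1.956, 2.457, 0.001]
ft_force: [0.3, -0.3, -0.2]
width: 35.0
grasp_force: 0.0
```

```bash
python3 - <<'E'
from h import *
d=grab('top'); im=d['image']
c=cv2.cvtColor(im,cv2.COLOR_RGB2BGR)[140:250,240:385]
cv2.imwrite('pics/crop4.png',cv2.resize(cv2.convertScaleAbs(c,alpha=1.6),None,fx=5,fy=5,interpolation=cv2.INTER_CUBIC))
b=cv2.cvtColor(grab('scene')['image'],cv2.COLOR_RGB2BGR)[100:220,220:330]
cv2.imwrite('pics/crop5.png',cv2.resize(cv2.convertScaleAbs(b,alpha=1.6),None,fx=5,fy=5,interpolation=cv2.INTER_CUBIC))
g=cv2.cvtColor(im,cv2.COLOR_RGB2GRAY)
for n,x,y,h in(('a',535.4,-137.8,85),('b',546.1,-208.8,82),('c',556.8,-279.7,79),('d',567.5,-350.6,77)):
    # rock pixels: brighter than the dark pad, inside it
    E=np.array(d['extrinsics']); pts=[]
    th=np.radians(9)
    for s in np.arange(-36,37,1.):
        for t in np.arange(-25,26,1.):
            X=np.array([x+s*np.cos(th)-t*np.sin(th),y+s*np.sin(th)+t*np.cos(th),h])
            p=E[:3,:3].T@(X-E[:3,3]); u=d['cx']+d['fx']*p[0]/-p[2]; v=d['cy']+d['fy']*p[1]/p[2]
            pts.append((X[0]-x,X[1]-y,g[int(round(v)),int(round(u))]))
    P=np.array(pts); m=P[:,2]>np.percentile(P[:,2],20)+18
    print(n,m.sum(),np.round(P[m,:2].mean(0),1))
E
```

```text
a 1184 [ 4.7 -5.2]
b 1234 [-2.8 -2. ]
c 405 [-0.7 -5.2]
d 299 [ 1.9 -3.4]
```

View pics/crop4.png

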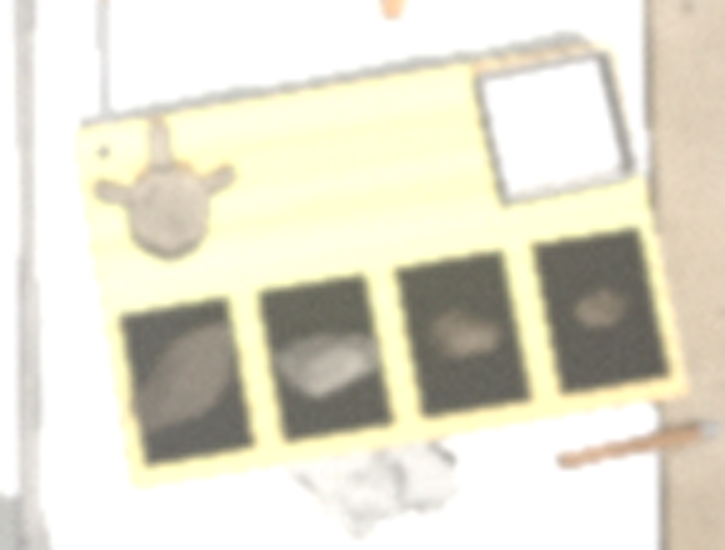

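View pics/crop5.png

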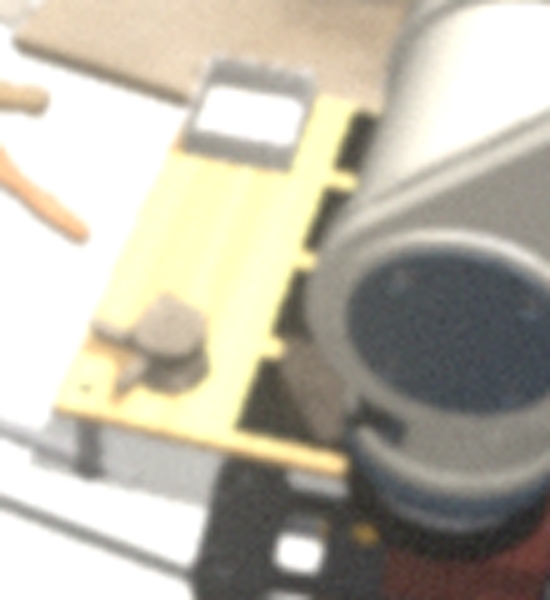

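All four rocks sit near their pad centres in the top view, at (187,375), (325,363), (465,333) and (600,307), but the arm hides them in the scene view. I'll clear the arm for one side check that they lie flat.

>>> servo_tool:
  increments:
    - [-1,4,2,0,0,0,0]
    - [-2,8,4,0,0,0,0]
    - [-3,12,4,0,0,0,0]
    - [-4,16,4,0,0,0,0]
    - [-5,20,4,0,0,0,0]
    - [-6,24,4,0,0,0,0]
    - [-7,28,4,0,0,0,0]
    - [-8,32,4,0,0,0,0]
    - [-9,36,4,0,0,0,0]
    - [-10,40,4,0,0,0,0]
    - [-11,44,4,0,0,0,0]
    - [-11,44,4,0,0,0,0]
    - [-11,44,4,0,0,0,0]

```text
t: 25.7
ee_pos: [298.1, 511.8, 192.5]
orientation: [1.953, 2.461, 0.001]
ft_force: [-0.2, -0.2, -0.4]
width: 43.9
grasp_force: 0.0
```

```bash
python3 - <<'E'
from h import *
b=cv2.cvtColor(grab('scene')['image'],cv2.COLOR_RGB2BGR)[105:215,220:330]
cv2.imwrite('pics/crop6.png',cv2.resize(cv2.convertScaleAbs(b,alpha=1.6),None,fx=5,fy=5,interpolation=cv2.INTER_CUBIC))
E
```

```text
(no output)
```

View pics/crop6.png

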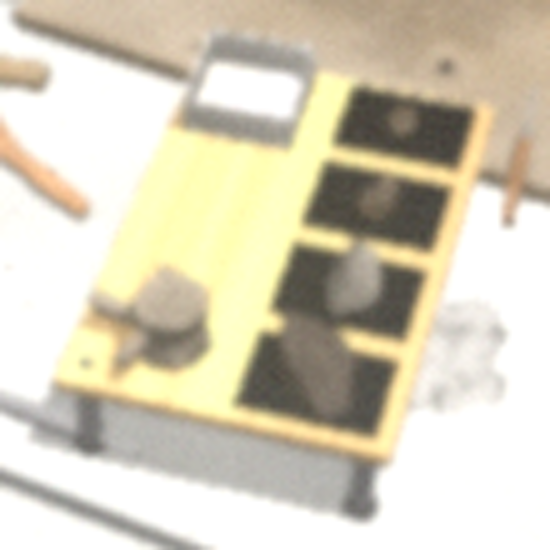

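All four rocks lie flat on their pads in the right order, from (320,365) at the vertebra end to (403,120) at the tray end, and the vertebra and tray haven't moved. Handing in.

```bash
python3 -c "
from workcell import ctrl; print(ctrl.close_job())"
```

```text
the job is handed in; nothing more can be done
None
```

I laid the four rocks in size order on pads a to d, largest at the vertebra's end. In the last camera check they were flat and near their pad centres, with the vertebra and tray unmoved. I handed the job in at about 26 s; no verdict came back.

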